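# Set the cuvette clamp screw in a food tester's sample drawer

### The arm

A 7-joint arm with a two-finger parallel gripper is mounted at the origin on the work surface. World frame = base frame: x ahead of the robot, y to its left, z up, the work surface at z = 0. Lengths are in m, angles in degrees, forces in N, time in s.
With the tool pointing down it reaches from about 0.425 to 0.875 m from the base axis. Payload 4.7 kg.
Tool frame: the origin (TCP) lies between the finger pads; the fingertips stand 8 mm ahead of it and the grasp point (between the pads) lies 11 mm behind it (env.tip_extent is the distance from the TCP to the fingertips, in m); z points along the fingers, y is the line along which they close (so a half turn about z gives the same grasp; the last joint's range is limited). The gripper opens to 87 mm and grips with 3 to 60 N. Pads are 19 mm wide; open, the fingers measure 117 mm over their backs; the gripper's body (75 mm by 190 mm) begins 51 mm behind the grasp point.
Start: joints at [75.178, 18.392, -4.016, 83.108, 1.295, 78.541, -3.26], TCP at [0.175, -0.626, 0.231] pointing down, gripper open.
Joint ranges: [-163.93, 163.93], [-17.29, 119.83], [-79.2, 71.16], [3.27, 140.29], [-89.18, 269.18], [5.43, 117.66], [-154.24, 154.24]. Speed limits (degrees/s): [147.25, 147.25, 180, 180, 180, 180, 180].

### API

Orientations are given as [roll, pitch, yaw] about the fixed x, y, z axes, in that order (R = Rz(yaw) Ry(pitch) Rx(roll)).
In Python, from cell import sensors, vision, workorder, env gives the robot as it stands.
- The arm moves only by the tool drive_tool, never from a script. Its argument "moves" is a list of rows, each an object of numbers: "x", "y", "z": the shift along the tool's x, y, z in mm; "rx", "ry", "rz": the turn, a rotation vector about the tool's x, y, z in rad; "fingers": the closure, from -1 (fully open) to 1 (shut). In form: [{"x": .., "y": .., "z": .., "rx": .., "ry": .., "rz": .., "fingers": ..}, ...]. A call has 1 to 20 rows; each row is the pose to reach, as a shift and turn from the pose commanded when the call began, along the tool's axes at that moment; what a row does not reach only later rows make up. A row lasts 1/8 s, in which the tool goes at most 62.5 mm and 10.7 degrees, less where a joint would pass 70% of its speed; a pose out of reach is approached as far as the arm can. A call with a gripper value outside its range is refused whole. The fingers move at their own pace and stop on an object; "force" is the grip in N (left out, the last holds). Time passes only in rows, so rows that repeat a pose let the fingers close. It gives the time, the measured TCP pose, the force, the opening and the grip force at its end, in the units of the state.
- sensors.get_obs(): the state, without advancing time (a new reading comes with each control period).
- vision.read_camera(name): name is "scene" or "side" or "wrist"; returns a dict with "image" (400x640x3 uint8, red, green, blue), "fx", "fy", "cx", "cy" (pixels), "R" (3x3) and "t" (3): a world point X has camera coordinates R X + t. Camera axes: x right, y down, z forward; pixel columns grow to the right and rows downward; lengths in m; the calibration is good to about 2 mm. A picture is of the moment at which its call begins. There is no depth.
- workorder.sign_off(): hands the job in; it is judged then, once.
The state is a dict: "time_s": time; "qpos": joint angles; "joint_velocities": joint speeds; "effort": joint torques, N m; "tool_pos": TCP position; "tool_rot": TCP orientation; "force": force on the tool from outside, world axes, zero at the start; "wrist_torque": the same for the moment, N m; "grip_width": finger opening in m; "grasp_force": force on a finger pad.
Only numpy, scipy, OpenCV 4.12 (cv2) and the standard library are available. Lean on these libraries where they do the work, as an engineer would, in place of code of your own. Each camera call takes 0.05 s, during which the arm holds its last target. There are 200 camera calls.

### The job

Pull the white food tester's sample drawer all the way out by its bar handle, then turn the blue thumbscrew in the drawer clockwise (seen from above) until it seats, and back it off a quarter turn so that the cuvette clamp is just free. Finish while still gripping the thumbscrew at that setting, with the drawer still fully out; do not let go. Leave the three small vials and the pocket scale beside the drawer where they are.

Things in the scene. Friction and masses are not known exactly. Their poses are not given: they have to be found in the camera images.
- tester: White bench-top food tester, a fixed box 260 deep (x) x 300 wide (y) x 120 high with a dark-screened console on the rear half of its top, reaching 137 high. Origin: centre of its underside on the table. Its -x face is the front, where the drawer comes out along the tester's own -x; it may stand turned.
- drawer_handle (a point): Middle of the drawer's dark bar handle: level round bar 11 thick, 100 long along the tester's y, 90 above the table, 42 in front of the drawer's front panel, on posts 90 apart; can be pinched from above, fingers closing along the tester's x, room for one behind it. Panel 12 thick, its top 104 above the table (tester's top 120). Axes as the tester's; moves with the drawer.
- drawer (a joint): How far the sample drawer is out, m: 0 shut, 0.16 at its outer stop. Slides along the tester's -x; some 3 N of friction, stays where it is left.
- thumbscrew (a joint): Thumbscrew angle, rad: 0 = seated (hard stop), grows as it is backed off anticlockwise seen from above, to 2.6; 1.57 is a quarter turn off the seat. Starts between 0.5 and 1.3. Vertical axis, friction about 0.05 N m, stays where left, does not noticeably rise or sink. At 0 the wing lies along the tester's x, its white tick to the rear (+x).
- screw_head: Blue wing of the thumbscrew: upright flat bar 44 long (own x) x 11 thick (own y) x 30 high, vertical, a white tick on its +x end. Origin on the screw's axis, 52 above the table; the wing reaches from 58 to 88 above the table. Own z is up, along the screw's axis. Turns with the screw.
- screw_grip (a point): On the screw's axis inside the wing, 80 above the table (8 below its top): pinch here from above across the 11 mm thickness. Axes as screw_head. 122 behind the handle bar, 80 behind the outer face of the front panel, midway across the drawer: under the lid when shut, 80 clear of the tester's face when fully out. Below it a clamp plate, 52 above the table, and cuvettes up to 50.
- vial_green: Small amber reagent vial with a green cap, 28 across, 55 high, loose; origin at the centre of its underside. Beside the drawer's path.
- vial_blue: The same with a blue cap.
- vial_amber: The same with an orange cap.
- scale: Flat black pocket scale with a steel pan, 115 x 75 x 21 high, loose; origin at the centre of its underside. On the other side of the drawer's path.
Things that resemble listed ones, but are neither listed nor needed, are in the scene too. What is shaped like the vial_blue but black or pink is not meant.

How it is judged:
By the outcome, as a careful person would: the job done as asked, in the order asked, and still so for the second after the job is handed in, while the arm keeps its last pose, push and grip.
It also fails if it takes over 53 s, if anything falls off the work surface, if the arm or the gripper's body presses on something with over 40 N, if the wrist force passes 120 N, or if a joint passes its speed limit or range.

## Working session

There is one attempt and no reset: what is moved stays moved. The work goes in short steps, Python scripts to look and compute and a tool call to move; the robot and the scene stay as the last step left them, time stands still between calls to the robot, and variables do not carry over. Pictures are saved under pics/ and viewed, at most 10 in all, crops included, and the job is handed in when it is done.

Besides the shell and the picture viewer there is one more tool, called after "Call:" by a JSON object that holds its "method" and its "body", one argument or row to a line. drive_tool: Moves the arm, as the interface text tells. Its arguments: {"type":"object","properties":{"moves":{"type":"array"},"force":{"type":"number"}},"required":["moves"]}

```bash
mkdir -p pics
python3 - <<'E'
from cell import sensors, vision, workorder, env
import cv2,numpy as np,pickle
o=sensors.get_obs(); print(o['tool_pos'],o['tool_rot'],o['grip_width'],o['force'],o['time_s'])
d={}
for n in("scene","side","wrist"):
    c=vision.read_camera(n); d[n]=c; print(n,c['fx'],np.round(-c['R'].T@c['t'],3),np.round(c['R'][2],2))
    cv2.imwrite(f'pics/{n}0.png',c['image'][:,:,::-1])
pickle.dump(d,open('c0.pkl','wb'))
E
```

```text
[ 0.17494032 -0.62544617  0.22946157] [-1.79889553e+02  5.88959872e-03  1.56349937e+01] 0.08713954512452754 [ 0.05672556 -0.06325077 -0.0165393 ] 0.0
scene 509.6826900064708 [1.544 0.228 0.812] [-0.79 -0.19 -0.59]
side 425.412610373672 [0.33  0.494 0.691] [ 0.35 -0.58 -0.73]
wrist 297.00615754132036 [ 0.237 -0.61   0.384] [-0.23 -0.06 -0.97]
```

View pics/scene0.png

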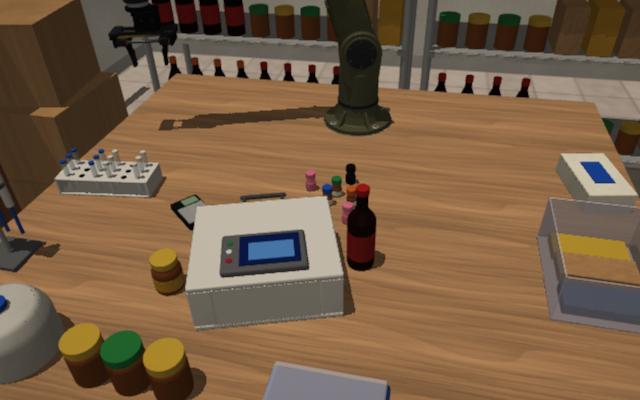

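View pics/side0.png

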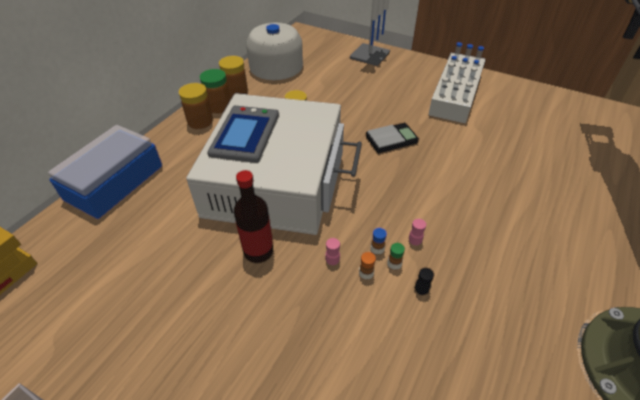

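The scene view has the tester at about (265,255) with its bar handle at (243..285,197), the scale at (192,210) and the vials near (327..352,190). In the side view the bar is near (355,160), the scale at (392,137), and the blue, green and orange vials at (379,240), (397,255) and (368,265). The pink and black lookalikes are not meant. Next I'll enlarge both handle regions.

Run:
```python
import cv2,numpy as np,pickle
d=pickle.load(open('c0.pkl','rb'))
a=d['scene']['image'][170:250,170:370]; b=d['side']['image'][110:220,290:440]
a=cv2.resize(a,None,fx=4,fy=4,interpolation=2)[:250]; b=cv2.resize(b[:70+20],None,fx=3.8,fy=3.8,interpolation=2)
W=800; im=np.zeros((a.shape[0]+b.shape[0],W,3),np.uint8); im[:a.shape[0],:a.shape[1]]=a; im[a.shape[0]:,:b.shape[1]]=b
cv2.imwrite('pics/crop1.png',im[:,:,::-1]); print(im.shape)
```

```text
(592, 800, 3)
```

View pics/crop1.png

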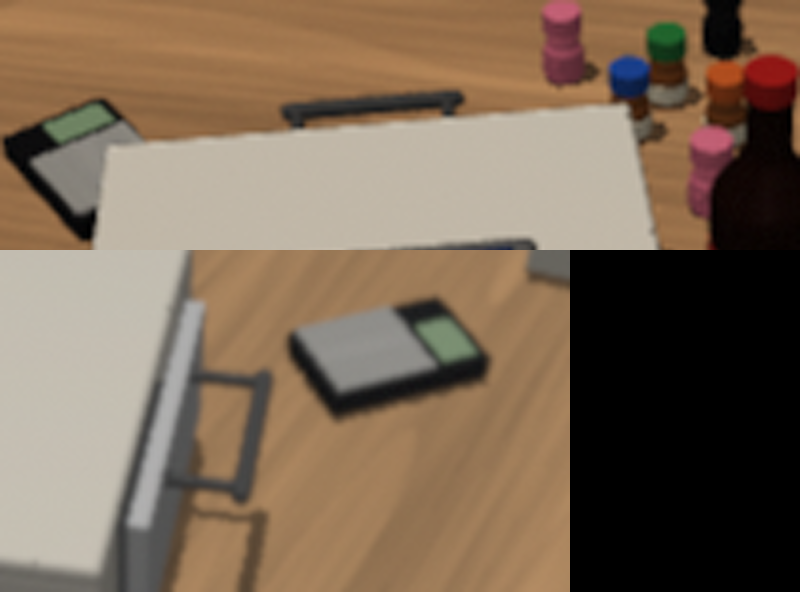

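```bash
cat > h.py <<'E'
import numpy as np,cv2
def ray(c,p):
    d=np.array([(p[0]-c['cx'])/c['fx'],(p[1]-c['cy'])/c['fy'],1]); return -c['R'].T@c['t'],c['R'].T@d
def plane(c,p,z):
    o,d=ray(c,p); return o+d*(z-o[2])/d[2]
def tri(*cp):
    A=[];b=[]
    for c,p in cp:
        o,d=ray(c,p); d/=np.linalg.norm(d); M=np.eye(3)-np.outer(d,d); A.append(M); b.append(M@o)
    A=np.vstack(A);b=np.hstack(b); x=np.linalg.lstsq(A,b,rcond=None)[0]; return x,np.linalg.norm(A@x-b)
def px(c,X):
    q=c['R']@np.array(X)+c['t']; return np.array([c['fx']*q[0]/q[2]+c['cx'],c['fy']*q[1]/q[2]+c['cy']])
E
python3 - <<'E'
import pickle; from h import *
np.set_printoptions(precision=4,suppress=True)
d=pickle.load(open('c0.pkl','rb'));s=d['scene'];e=d['side']
L,l=tri((s,(240.9,197.5)),(e,(359.7,142.2)));R,r=tri((s,(285.7,194.5)),(e,(353.2,175.2)))
print(L,l,R,r,np.linalg.norm(L-R)); v=R-L; print('yaw',np.degrees(np.arctan2(-v[0],v[1])),(L+R)/2)
a,b=plane(s,(196.5,206.5),.12),plane(s,(326.8,196.3),.12);v=b-a
print(a,b,np.linalg.norm(v),'yaw',np.degrees(np.arctan2(-v[0],v[1])))
L,R=plane(s,(240.9,197.5),.09),plane(s,(285.7,194.5),.09);print(L,R)
for n,q in dict(g=(397,262),b=(378,248),a=(367,274),pinkL=(417,240),pinkR=(333,260),bl=(424,290),s1=(367,137),s2=(379,151),s3=(418,140),s4=(405,122)).items(): print(n,plane(e,q,0.01))
E
```

```text
[ 0.6202 -0.1849  0.0902] 0.002562345368516842 [ 0.586  -0.0832  0.0893] 0.003991144249309667 0.10731659444294968
yaw 18.586306559604978 [ 0.6031 -0.1341  0.0897]
[ 0.7119 -0.2536  0.12  ] [0.6187 0.0278 0.12  ] 0.2964280965615064 yaw 18.317869930184447
[ 0.6219 -0.1831  0.09  ] [ 0.5899 -0.0801  0.09  ]
g [0.4381 0.0119 0.01  ]
b [ 0.4837 -0.0007  0.01  ]
a [0.4766 0.0649 0.01  ]
pinkL [ 0.4239 -0.0573  0.01  ]
pinkR [0.5475 0.0683 0.01  ]
bl [0.3715 0.045  0.01  ]
s1 [ 0.652 -0.306  0.01 ]
s2 [ 0.6031 -0.271   0.01  ]
s3 [ 0.5352 -0.3571  0.01  ]
s4 [ 0.5916 -0.4111  0.01  ]
```

Both views put the bar at (0.604,-0.133,0.090), 0.107 long, with the tester turned about 18.4°. The only dark bar on the white tester's front fits the description. I'll go above it with tool yaw 108.4° and the fingers at about 32 mm, because the gap behind the bar is only 42.

Call:
{"method": "drive_tool", "body": {
  "moves": [
    {"x": 25,"y": -15,"z": 0,"rz": -0.08,"fingers": -0.2},
    {"x": 70,"y": -46,"z": 0,"rz": -0.22,"fingers": 0.27},
    {"x": 120,"y": -79,"z": 0,"rz": -0.37,"fingers": 0.27},
    {"x": 170,"y": -112,"z": 5,"rz": -0.52,"fingers": 0.27},
    {"x": 220,"y": -145,"z": 10,"rz": -0.67,"fingers": 0.27},
    {"x": 270,"y": -178,"z": 15,"rz": -0.82,"fingers": 0.27},
    {"x": 320,"y": -211,"z": 20,"rz": -0.97,"fingers": 0.27},
    {"x": 370,"y": -244,"z": 25,"rz": -1.12,"fingers": 0.27},
    {"x": 420,"y": -277,"z": 30,"rz": -1.27,"fingers": 0.27},
    {"x": 470,"y": -309,"z": 35,"rz": -1.42,"fingers": 0.27},
    {"x": 515,"y": -338,"z": 40,"rz": -1.54,"fingers": 0.27},
    {"x": 540,"y": -355,"z": 40,"rz": -1.6,"fingers": 0.27},
    {"x": 546,"y": -359,"z": 40,"rz": -1.62,"fingers": 0.27},
    {"x": 546,"y": -359,"z": 40,"rz": -1.62,"fingers": 0.27},
    {"x": 546,"y": -359,"z": 40,"rz": -1.62,"fingers": 0.27}
  ]
}}

```text
invalid input at $.moves[0]: expected keys x, y, z, rx, ry, rz, fingers
```

Run:
```python
from cell import sensors, vision
import cv2,pickle; from h import *
o=sensors.get_obs(); print(o['tool_pos'],o['tool_rot'],o['grip_width'],np.round(o['qpos']),o['force'])
c=vision.read_camera('wrist');pickle.dump(c,open('w1.pkl','wb'))
cv2.imwrite('pics/w1.png',c['image'][:,:,::-1]); print(px(c,[.604,-.133,.09]),px(c,[.6202,-.1849,.09]),px(c,[.586,-.0832,.09]))
```

```text
[ 0.17497698 -0.62557367  0.22974223] [-1.79915780e+02  5.95581510e-03  1.56335334e+01] 0.08702554933921852 [75. 18. -4. 83.  1. 79. -3.] [ 0.58211158 -0.01030543  0.82987793]
[-309.19057762 -731.59820986] [-216.47931356 -736.83792773] [-396.4854854 -719.6002377]
```

View pics/w1.png

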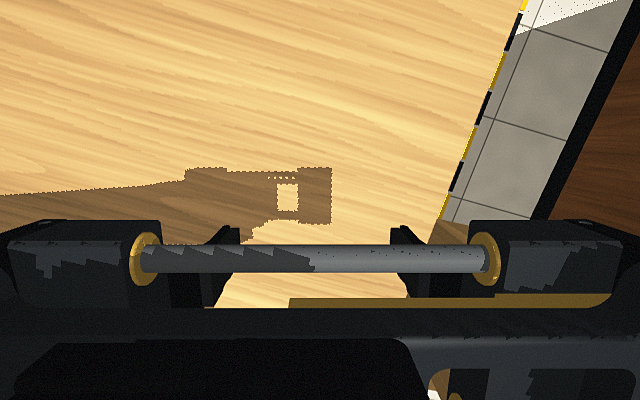

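The move was refused because every row needs all keys, so the wrist view still shows only bare table and the fingers at about (215,250) and (420,250). I'll resend it with all keys.

Call:
{"method": "drive_tool", "body": {
  "moves": [
    {"x": 25,"y": -15,"z": 0,"rx": 0,"ry": 0,"rz": -0.08,"fingers": -0.2},
    {"x": 70,"y": -46,"z": 0,"rx": 0,"ry": 0,"rz": -0.22,"fingers": 0.27},
    {"x": 120,"y": -79,"z": 0,"rx": 0,"ry": 0,"rz": -0.37,"fingers": 0.27},
    {"x": 170,"y": -112,"z": 5,"rx": 0,"ry": 0,"rz": -0.52,"fingers": 0.27},
    {"x": 220,"y": -145,"z": 10,"rx": 0,"ry": 0,"rz": -0.67,"fingers": 0.27},
    {"x": 270,"y": -178,"z": 15,"rx": 0,"ry": 0,"rz": -0.82,"fingers": 0.27},
    {"x": 320,"y": -211,"z": 20,"rx": 0,"ry": 0,"rz": -0.97,"fingers": 0.27},
    {"x": 370,"y": -244,"z": 25,"rx": 0,"ry": 0,"rz": -1.12,"fingers": 0.27},
    {"x": 420,"y": -277,"z": 30,"rx": 0,"ry": 0,"rz": -1.27,"fingers": 0.27},
    {"x": 470,"y": -309,"z": 35,"rx": 0,"ry": 0,"rz": -1.42,"fingers": 0.27},
    {"x": 515,"y": -338,"z": 40,"rx": 0,"ry": 0,"rz": -1.54,"fingers": 0.27},
    {"x": 540,"y": -355,"z": 40,"rx": 0,"ry": 0,"rz": -1.6,"fingers": 0.27},
    {"x": 546,"y": -359,"z": 40,"rx": 0,"ry": 0,"rz": -1.62,"fingers": 0.27},
    {"x": 546,"y": -359,"z": 40,"rx": 0,"ry": 0,"rz": -1.62,"fingers": 0.27},
    {"x": 546,"y": -359,"z": 40,"rx": 0,"ry": 0,"rz": -1.62,"fingers": 0.27}
  ]
}}

```text
time_s: 2.08
tool_pos: [0.6033, -0.1354, 0.1905]
tool_rot: [-179.9, 0.1, 108.2]
force: [-0.8, -0.0, -0.3]
grip_width: 0.032
grasp_force: 0.0
```

Run:
```python
from cell import sensors, vision
import cv2,pickle; from h import *
o=sensors.get_obs(); print(o['tool_pos'],o['tool_rot'],o['grip_width'],np.round(o['qpos']))
c=vision.read_camera('wrist');pickle.dump(c,open('w2.pkl','wb'))
cv2.imwrite('pics/w2.png',c['image'][:,:,::-1]); print(px(c,[.604,-.133,.09]),px(c,[.6202,-.1849,.09]),px(c,[.586,-.0832,.09]))
```

```text
[ 0.6032891  -0.13544583  0.19051984] [-1.79939900e+02  6.35274902e-02  1.08249934e+02] 0.031970737264139314 [ 39.  19. -36.  90.  12.  74.  20.]
[317.53984774 199.64396632] [316.47723136 256.55910335] [315.89528482 138.49911522]
```

View pics/w2.png

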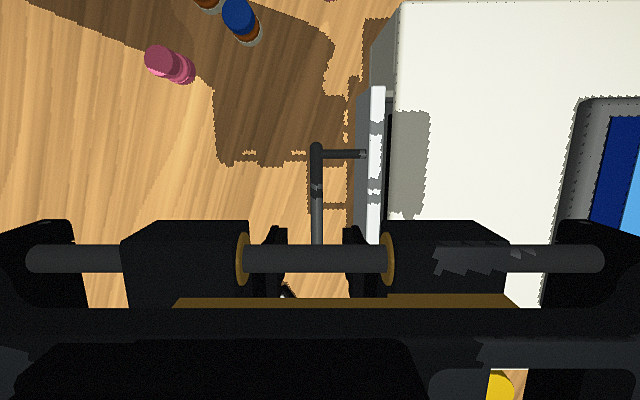

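The wrist view shows the bar as a vertical line at column 316, with its near end at (316,143), centred between the fingers at 275 and 358. The panel is at about 375, so the path down is clear. I'll descend and grip.

Call:
{"method": "drive_tool", "body": {
  "moves": [
    {"x": 0,"y": 0,"z": 20,"rx": 0,"ry": 0,"rz": 0,"fingers": 0.27},
    {"x": 0,"y": 0,"z": 50,"rx": 0,"ry": 0,"rz": 0,"fingers": 0.27},
    {"x": 0,"y": 0,"z": 80,"rx": 0,"ry": 0,"rz": 0,"fingers": 0.27},
    {"x": 0,"y": 0,"z": 100,"rx": 0,"ry": 0,"rz": 0,"fingers": 0.27},
    {"x": 0,"y": 0,"z": 111,"rx": 0,"ry": 0,"rz": 0,"fingers": 0.27},
    {"x": 0,"y": 0,"z": 111,"rx": 0,"ry": 0,"rz": 0,"fingers": 0.27},
    {"x": 0,"y": 0,"z": 111,"rx": 0,"ry": 0,"rz": 0,"fingers": 1},
    {"x": 0,"y": 0,"z": 111,"rx": 0,"ry": 0,"rz": 0,"fingers": 1},
    {"x": 0,"y": 0,"z": 111,"rx": 0,"ry": 0,"rz": 0,"fingers": 1},
    {"x": 0,"y": 0,"z": 111,"rx": 0,"ry": 0,"rz": 0,"fingers": 1}
  ],
  "force": 30
}}

```text
time_s: 3.38
tool_pos: [0.6045, -0.1333, 0.0803]
tool_rot: [180.0, 0.0, 108.5]
force: [-1.5, -0.2, 2.8]
grip_width: 0.0101
grasp_force: 30.0
```

Gripped on the bar with an opening of 10 mm. Now pull along tool -y.

Call:
{"method": "drive_tool", "body": {
  "moves": [
    {"x": 0,"y": -5,"z": 0,"rx": 0,"ry": 0,"rz": 0,"fingers": 1},
    {"x": 0,"y": -15,"z": 0,"rx": 0,"ry": 0,"rz": 0,"fingers": 1},
    {"x": 0,"y": -30,"z": 0,"rx": 0,"ry": 0,"rz": 0,"fingers": 1},
    {"x": 0,"y": -45,"z": 0,"rx": 0,"ry": 0,"rz": 0,"fingers": 1},
    {"x": 0,"y": -60,"z": 0,"rx": 0,"ry": 0,"rz": 0,"fingers": 1},
    {"x": 0,"y": -75,"z": 0,"rx": 0,"ry": 0,"rz": 0,"fingers": 1},
    {"x": 0,"y": -90,"z": 0,"rx": 0,"ry": 0,"rz": 0,"fingers": 1},
    {"x": 0,"y": -105,"z": 0,"rx": 0,"ry": 0,"rz": 0,"fingers": 1},
    {"x": 0,"y": -120,"z": 0,"rx": 0,"ry": 0,"rz": 0,"fingers": 1},
    {"x": 0,"y": -134,"z": 0,"rx": 0,"ry": 0,"rz": 0,"fingers": 1},
    {"x": 0,"y": -145,"z": 0,"rx": 0,"ry": 0,"rz": 0,"fingers": 1},
    {"x": 0,"y": -152,"z": 0,"rx": 0,"ry": 0,"rz": 0,"fingers": 1},
    {"x": 0,"y": -157,"z": 0,"rx": 0,"ry": 0,"rz": 0,"fingers": 1},
    {"x": 0,"y": -157,"z": 0,"rx": 0,"ry": 0,"rz": 0,"fingers": 1}
  ]
}}

```text
time_s: 5.12
tool_pos: [0.4672, -0.1801, 0.0804]
tool_rot: [178.5, 0.4, 108.6]
force: [39.0, 0.3, -26.4]
grip_width: 0.0099
grasp_force: 30.0
```

Resistance of about 39 N at 145 mm, so I'll look before pulling more.

Run:
```python
from cell import sensors, vision
import cv2,pickle; from h import *
o=sensors.get_obs(); print(o['tool_pos'],o['tool_rot'],np.round(o['qpos'],1),o['force'],o['wrist_torque'])
s=vision.read_camera('scene');e=vision.read_camera('side');pickle.dump((s,e),open('c3.pkl','wb'))
a=cv2.resize(s['image'][140:270,150:400],None,fx=3.2,fy=2.3*3.2/3.2,interpolation=2)[:299]; b=cv2.resize(e['image'][80:280,240:520],None,fx=1.5,fy=1.5,interpolation=2)
im=np.zeros((600,800,3),np.uint8); im[:a.shape[0],:a.shape[1]]=a; im[300:300+b.shape[0],:b.shape[1]]=b
cv2.imwrite('pics/c3.png',im[:,:,::-1])
```

```text
[ 0.46717835 -0.18009014  0.08044229] [178.49485334   0.41682789 108.62144276] [ 51.3   9.4 -35.  114.1   5.8  56.9  32.3] [ 39.02857992   0.34351561 -26.41958057] [ 0.24834132 -8.00702058 -0.03975145]
```

View pics/c3.png

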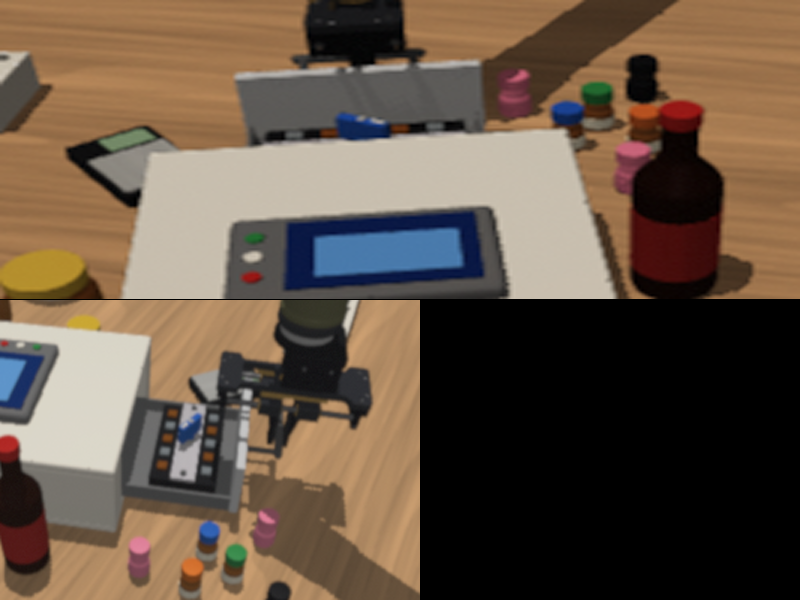

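The drawer is out, the wing is visible at about scene (263,197), and nothing blocks it. At the start the bar stood about 62 in front of the tester's face instead of 42, so the drawer began roughly 15–20 mm open, and 145 more reaches the stop. I'll unload to a slight pull, release and rise.

Call:
{"method": "drive_tool", "body": {
  "moves": [
    {"x": 0,"y": 5,"z": 0,"rx": 0,"ry": 0,"rz": 0,"fingers": 1},
    {"x": 0,"y": 10,"z": 0,"rx": 0,"ry": 0,"rz": 0,"fingers": 1},
    {"x": 0,"y": 10,"z": 0,"rx": 0,"ry": 0,"rz": 0,"fingers": 1},
    {"x": 0,"y": 10,"z": 0,"rx": 0,"ry": 0,"rz": 0,"fingers": 0.3},
    {"x": 0,"y": 10,"z": 0,"rx": 0,"ry": 0,"rz": 0,"fingers": 0.3},
    {"x": 0,"y": 10,"z": 0,"rx": 0,"ry": 0,"rz": 0,"fingers": 0.3},
    {"x": 0,"y": 10,"z": -15,"rx": 0,"ry": 0,"rz": 0,"fingers": 0.3},
    {"x": 0,"y": 10,"z": -50,"rx": 0,"ry": 0,"rz": 0,"fingers": 0.3},
    {"x": 0,"y": 10,"z": -90,"rx": 0,"ry": 0,"rz": 0,"fingers": 0.3},
    {"x": 0,"y": 10,"z": -110,"rx": 0,"ry": 0,"rz": 0,"fingers": 0.3},
    {"x": 0,"y": 10,"z": -110,"rx": 0,"ry": 0,"rz": 0,"fingers": 0.3}
  ]
}}

```text
time_s: 6.6
tool_pos: [0.4656, -0.18, 0.1917]
tool_rot: [179.9, 0.2, 108.4]
force: [0.0, -0.4, -0.0]
grip_width: 0.0304
grasp_force: 0.0
```

Run:
```python
from cell import sensors, vision
import pickle; from h import *
np.set_printoptions(precision=4,suppress=True)
o=sensors.get_obs(); print(o['tool_pos'],o['tool_rot'],o['grip_width'],o['force'],o['time_s'])
d={n:vision.read_camera(n) for n in('scene','side','wrist')};pickle.dump(d,open('c4.pkl','wb'))
t=np.radians(18.4);H=np.array([.4676,-.1795])
S=np.append(H+.122*np.array([np.cos(t),np.sin(t)]),.08); print('screw guess',S)
out=[]
for n,f in(('scene',7),('side',6),('wrist',3)):
    c=d[n];p=px(c,S);print(n,p)
    x=int(np.clip(p[0],45,595));y=int(np.clip(p[1],45,355)); r=20 if n!='wrist' else 45
    out.append(cv2.resize(c['image'][y-r:y+r,x-r:x+r],(266,266),interpolation=2)); print(x-r,y-r,266/(2*r))
top=np.hstack(out); w=cv2.resize(d['wrist']['image'],(480,300))
im=np.zeros((600,800,3),np.uint8); im[:266,:798]=top; im[280:580,:480]=w
cv2.imwrite('pics/c4.png',im[:,:,::-1])
```

```text
[ 0.4656 -0.18    0.1917] [179.8768   0.1755 108.4436] 0.03036426536288653 [ 0.0346 -0.3671 -0.0197] 6.6
screw guess [ 0.5834 -0.141   0.08  ]
scene [262.7995 193.5482]
242 173 6.65
side [365.4623 163.5166]
345 143 6.65
wrist [452.668  201.0079]
407 156 2.9555555555555557
```

View pics/c4.png

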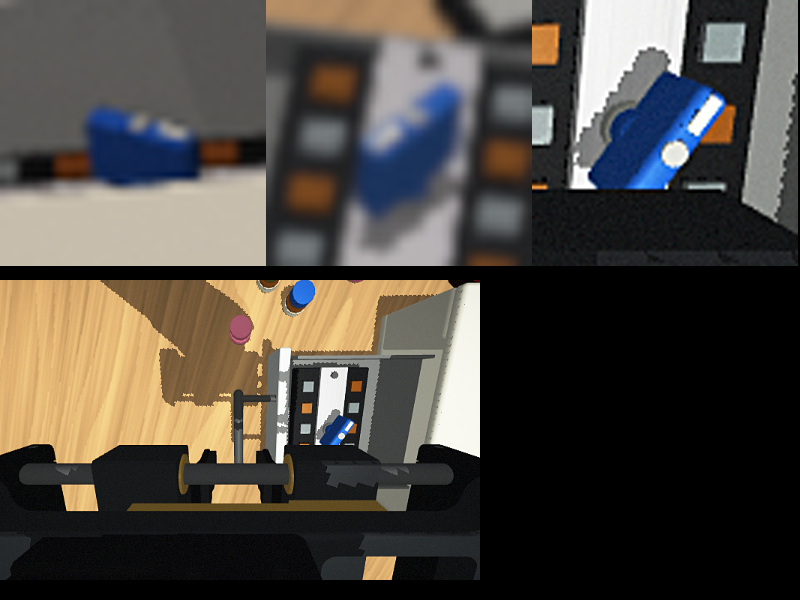

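The wrist crop shows the blue wing with its centre dot at about (455.4,207.8) and its tick at (466.5,194.2). The dot is at (262.8,191.6) in the scene view and (367.1,160.3) in the side view. This is the only blue wing in the drawer, so I'll triangulate it.

Run:
```python
import pickle; from h import *
np.set_printoptions(precision=4,suppress=True)
d=pickle.load(open('c4.pkl','rb'));s,e,w=d['scene'],d['side'],d['wrist']
print(tri((s,(262.8,191.6)),(e,(367.1,160.3)),(w,(455.4,207.8))),tri((s,(262.8,191.6)),(w,(455.4,207.8))),tri((s,(262.8,191.6)),(e,(367.1,160.3))))
D=plane(w,(455.4,207.8),.088);T=plane(w,(466.5,194.2),.088);v=T-D
print(D,T,v,np.linalg.norm(v),'wing world deg',np.degrees(np.arctan2(v[1],v[0])))
print(plane(s,(262.8,191.6),.088),plane(e,(367.1,160.3),.088))
# wing angle via blue edge in wrist: right edge of the top face
im=cv2.cvtColor(w['image'],cv2.COLOR_RGB2HSV); m=cv2.inRange(im,(95,100,120),(130,255,255)); m[:150]=0;m[:,:400]=0;m[:,500:]=0;m[222:]=0
c=max(cv2.findContours(m,0,2)[0],key=cv2.contourArea);print(cv2.minAreaRect(c))
# handle x check in wrist
print(px(w,[.4676,-.1795,.09]))
```

```text
(array([ 0.5829, -0.1434,  0.0869]), np.float64(0.004208870596470984)) (array([ 0.584 , -0.1429,  0.0866]), np.float64(0.0036595621126779944)) (array([ 0.5819, -0.1423,  0.0865]), np.float64(0.002827139653199816))
[ 0.5841 -0.1453  0.088 ] [ 0.5881 -0.1308  0.088 ] [0.004  0.0144 0.    ] 0.01499478476067327 wing world deg 74.42496551795469
[ 0.586  -0.1394  0.088 ] [ 0.5814 -0.1435  0.088 ]
((455.4200439453125, 204.44000244140625), (11.200000762939453, 44.20000076293945), 36.869895935058594)
[319.5728 203.6374]
```

The wing axis is at about (0.583,-0.143), top 0.087, direction about 73° world, so θ ≈ 0.95 rad. I'll move over it with yaw 73° and descend.

Call:
{"method": "drive_tool", "body": {
  "moves": [
    {"x": 0,"y": 15,"z": 0,"rx": 0,"ry": 0,"rz": 0.1,"fingers": 0.1},
    {"x": 0,"y": 50,"z": 0,"rx": 0,"ry": 0,"rz": 0.25,"fingers": 0.1},
    {"x": 0,"y": 90,"z": 0,"rx": 0,"ry": 0,"rz": 0.42,"fingers": 0.1},
    {"x": -1,"y": 115,"z": 10,"rx": 0,"ry": 0,"rz": 0.56,"fingers": 0.1},
    {"x": -1,"y": 123,"z": 30,"rx": 0,"ry": 0,"rz": 0.62,"fingers": 0.1},
    {"x": -1,"y": 123,"z": 60,"rx": 0,"ry": 0,"rz": 0.62,"fingers": 0.1},
    {"x": -1,"y": 123,"z": 75,"rx": 0,"ry": 0,"rz": 0.62,"fingers": 0.1},
    {"x": -1,"y": 123,"z": 75,"rx": 0,"ry": 0,"rz": 0.62,"fingers": 0.1}
  ]
}}

```text
time_s: 7.75
tool_pos: [0.5804, -0.1415, 0.1128]
tool_rot: [-179.8, -0.0, 72.9]
force: [0.4, 0.4, -0.5]
grip_width: 0.0395
grasp_force: 0.0
```

Run:
```python
from cell import sensors, vision
import pickle; from h import *
o=sensors.get_obs(); print(o['tool_pos'],o['tool_rot'],o['grip_width'],o['force'],o['time_s'])
w=vision.read_camera('wrist');e=vision.read_camera('side');pickle.dump((w,e),open('w5.pkl','wb'))
print(px(w,[.583,-.143,.088]))
im=np.zeros((600,800,3),np.uint8); im[:300,:480]=cv2.resize(w['image'],(480,300))
im[300:]=cv2.resize(e['image'][100:220,250:570],(800,300),interpolation=2)
cv2.imwrite('pics/w5.png',im[:,:,::-1])
```

```text
[ 0.58035354 -0.14151892  0.1127559 ] [-1.79786924e+02 -4.64451704e-03  7.29286380e+01] 0.03952630005959924 [ 0.40748942  0.36547716 -0.51512556] 7.75
[319.64614642 231.1488271 ]
```

View pics/w5.png

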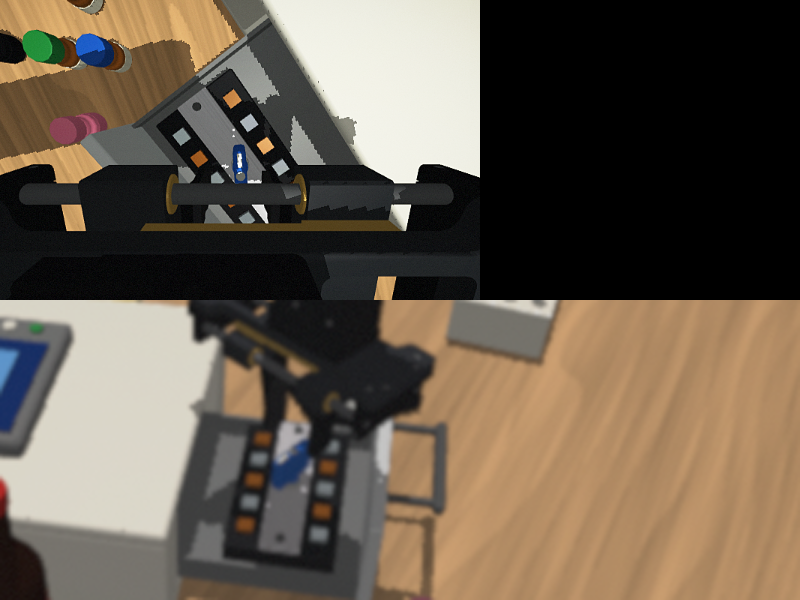

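The wing is upright at column 320, aligned and centred between the fingers, and its dot at (320,235) means about -3 mm in tool x. I'll descend and pinch.

Call:
{"method": "drive_tool", "body": {
  "moves": [
    {"x": -2,"y": 1.5,"z": 10,"rx": 0,"ry": 0,"rz": 0,"fingers": 0.1},
    {"x": -3,"y": 2.5,"z": 25,"rx": 0,"ry": 0,"rz": 0,"fingers": 0.1},
    {"x": -3,"y": 2.5,"z": 38,"rx": 0,"ry": 0,"rz": 0,"fingers": 0.1},
    {"x": -3,"y": 2.5,"z": 44,"rx": 0,"ry": 0,"rz": 0,"fingers": 0.1},
    {"x": -3,"y": 2.5,"z": 44,"rx": 0,"ry": 0,"rz": 0,"fingers": 0.1},
    {"x": -3,"y": 2.5,"z": 44,"rx": 0,"ry": 0,"rz": 0,"fingers": 1},
    {"x": -3,"y": 2.5,"z": 44,"rx": 0,"ry": 0,"rz": 0,"fingers": 1},
    {"x": -3,"y": 2.5,"z": 44,"rx": 0,"ry": 0,"rz": 0,"fingers": 1},
    {"x": -3,"y": 2.5,"z": 44,"rx": 0,"ry": 0,"rz": 0,"fingers": 1}
  ],
  "force": 35
}}

```text
time_s: 8.98
tool_pos: [0.5832, -0.1453, 0.0708]
tool_rot: [180.0, 0.0, 72.9]
force: [-1.6, -0.1, 1.4]
grip_width: 0.0111
grasp_force: 35.0
```

```bash
python3 -c "
from cell import sensors
o=sensors.get_obs();print(o['tool_pos'],o['tool_rot'],o['grip_width'],o['grasp_force'],o['force'],o['wrist_torque'],o['qpos'])"
```

```text
[ 0.58319618 -0.14531947  0.07079773] [1.79999888e+02 1.91615265e-02 7.29376038e+01] 0.011071239362109636 34.999050898477435 [-1.55890852 -0.07993341  1.42761405] [0.00958112 0.09909911 0.03433327] [ 39.06013169  23.32541277 -33.52898624  99.56103217  14.43913841
  61.44996443 -16.33718175]
```

The pinch is good at 11.1 mm. Turn clockwise (tool +rz) to just short of the seat.

Call:
{"method": "drive_tool", "body": {
  "moves": [
    {"x": 0,"y": 0,"z": 0,"rx": 0,"ry": 0,"rz": 0.05,"fingers": 1},
    {"x": 0,"y": 0,"z": 0,"rx": 0,"ry": 0,"rz": 0.15,"fingers": 1},
    {"x": 0,"y": 0,"z": 0,"rx": 0,"ry": 0,"rz": 0.25,"fingers": 1},
    {"x": 0,"y": 0,"z": 0,"rx": 0,"ry": 0,"rz": 0.35,"fingers": 1},
    {"x": 0,"y": 0,"z": 0,"rx": 0,"ry": 0,"rz": 0.45,"fingers": 1},
    {"x": 0,"y": 0,"z": 0,"rx": 0,"ry": 0,"rz": 0.55,"fingers": 1},
    {"x": 0,"y": 0,"z": 0,"rx": 0,"ry": 0,"rz": 0.65,"fingers": 1},
    {"x": 0,"y": 0,"z": 0,"rx": 0,"ry": 0,"rz": 0.75,"fingers": 1},
    {"x": 0,"y": 0,"z": 0,"rx": 0,"ry": 0,"rz": 0.82,"fingers": 1},
    {"x": 0,"y": 0,"z": 0,"rx": 0,"ry": 0,"rz": 0.85,"fingers": 1},
    {"x": 0,"y": 0,"z": 0,"rx": 0,"ry": 0,"rz": 0.85,"fingers": 1}
  ]
}}

```text
time_s: 10.35
tool_pos: [0.5828, -0.1442, 0.0708]
tool_rot: [-179.9, 0.0, 24.3]
force: [-4.6, 3.4, 5.2]
grip_width: 0.0109
grasp_force: 35.0
```

```bash
cat > st.py <<'E'
from cell import sensors
o=sensors.get_obs();print(o['tool_pos'].round(4) if hasattr(o['tool_pos'],'round') else o['tool_pos'],o['tool_rot'],o['grip_width'],o['force'],o['wrist_torque'],o['time_s'])
E
python3 st.py
```

```text
[ 0.5828 -0.1442  0.0708] [-1.79913476e+02  4.00672523e-02  2.42849906e+01] 0.010910253615501748 [-4.56426652  3.44871757  5.2135432 ] [0.70237896 0.94692228 0.00924183] 10.35
```

Call:
{"method": "drive_tool", "body": {
  "moves": [
    {"x": 0,"y": 0,"z": 0,"rx": 0,"ry": 0,"rz": 0.04,"fingers": 1},
    {"x": 0,"y": 0,"z": 0,"rx": 0,"ry": 0,"rz": 0.08,"fingers": 1},
    {"x": 0,"y": 0,"z": 0,"rx": 0,"ry": 0,"rz": 0.11,"fingers": 1},
    {"x": 0,"y": 0,"z": 0,"rx": 0,"ry": 0,"rz": 0.13,"fingers": 1},
    {"x": 0,"y": 0,"z": 0,"rx": 0,"ry": 0,"rz": 0.13,"fingers": 1},
    {"x": 0,"y": 0,"z": 0,"rx": 0,"ry": 0,"rz": 0.13,"fingers": 1}
  ]
}}

```text
time_s: 11.1
tool_pos: [0.5829, -0.144, 0.0708]
tool_rot: [-179.9, 0.0, 16.9]
force: [-4.3, 3.4, 5.9]
grip_width: 0.0106
grasp_force: 35.0
```

```bash
python3 st.py
```

```text
[ 0.5829 -0.144   0.0708] [-1.79924595e+02  4.92079502e-02  1.69342727e+01] 0.0106297297746508 [-4.32510661  3.38392516  5.88994459] [0.66948649 0.95505177 0.33159291] 11.1
```

The torque about z jumped to 0.33, so it looks seated. I'll confirm with a small extra turn.

Call:
{"method": "drive_tool", "body": {
  "moves": [
    {"x": 0,"y": 0,"z": 0,"rx": 0,"ry": 0,"rz": 0.02,"fingers": 1},
    {"x": 0,"y": 0,"z": 0,"rx": 0,"ry": 0,"rz": 0.03,"fingers": 1},
    {"x": 0,"y": 0,"z": 0,"rx": 0,"ry": 0,"rz": 0.03,"fingers": 1},
    {"x": 0,"y": 0,"z": 0,"rx": 0,"ry": 0,"rz": 0.03,"fingers": 1}
  ]
}}

```text
time_s: 11.6
tool_pos: [0.5829, -0.144, 0.0708]
tool_rot: [-179.9, 0.1, 15.3]
force: [-4.5, 3.3, 6.0]
grip_width: 0.0112
grasp_force: 35.0
```

```bash
python3 st.py
```

```text
[ 0.5829 -0.144   0.0708] [-1.79937187e+02  5.45812652e-02  1.52591085e+01] 0.011164412234392134 [-4.54087978  3.32423126  6.03520137] [0.71489527 0.93622868 0.5853655 ] 11.6
```

Torque rises steadily to 0.59 against the stop, and zero torque extrapolates to about 18.7°, which matches the tester's yaw. It is seated, so I'll back off anticlockwise to yaw ~108.6°, a turn of 1.63 rad.

Call:
{"method": "drive_tool", "body": {
  "moves": [
    {"x": 0,"y": 0,"z": 0,"rx": 0,"ry": 0,"rz": -0.06,"fingers": 1},
    {"x": 0,"y": 0,"z": 0,"rx": 0,"ry": 0,"rz": -0.15,"fingers": 1},
    {"x": 0,"y": 0,"z": 0,"rx": 0,"ry": 0,"rz": -0.27,"fingers": 1},
    {"x": 0,"y": 0,"z": 0,"rx": 0,"ry": 0,"rz": -0.39,"fingers": 1},
    {"x": 0,"y": 0,"z": 0,"rx": 0,"ry": 0,"rz": -0.51,"fingers": 1},
    {"x": 0,"y": 0,"z": 0,"rx": 0,"ry": 0,"rz": -0.63,"fingers": 1},
    {"x": 0,"y": 0,"z": 0,"rx": 0,"ry": 0,"rz": -0.75,"fingers": 1},
    {"x": 0,"y": 0,"z": 0,"rx": 0,"ry": 0,"rz": -0.87,"fingers": 1},
    {"x": 0,"y": 0,"z": 0,"rx": 0,"ry": 0,"rz": -0.99,"fingers": 1},
    {"x": 0,"y": 0,"z": 0,"rx": 0,"ry": 0,"rz": -1.11,"fingers": 1},
    {"x": 0,"y": 0,"z": 0,"rx": 0,"ry": 0,"rz": -1.23,"fingers": 1},
    {"x": 0,"y": 0,"z": 0,"rx": 0,"ry": 0,"rz": -1.35,"fingers": 1},
    {"x": 0,"y": 0,"z": 0,"rx": 0,"ry": 0,"rz": -1.46,"fingers": 1},
    {"x": 0,"y": 0,"z": 0,"rx": 0,"ry": 0,"rz": -1.55,"fingers": 1},
    {"x": 0,"y": 0,"z": 0,"rx": 0,"ry": 0,"rz": -1.6,"fingers": 1},
    {"x": 0,"y": 0,"z": 0,"rx": 0,"ry": 0,"rz": -1.63,"fingers": 1},
    {"x": 0,"y": 0,"z": 0,"rx": 0,"ry": 0,"rz": -1.63,"fingers": 1},
    {"x": 0,"y": 0,"z": 0,"rx": 0,"ry": 0,"rz": -1.63,"fingers": 1}
  ]
}}

```text
time_s: 13.85
tool_pos: [0.5842, -0.1453, 0.0708]
tool_rot: [179.9, 0.0, 108.4]
force: [3.8, 1.5, -0.5]
grip_width: 0.0105
grasp_force: 35.0
```

```bash
python3 st.py
python3 - <<'E'
from cell import vision
import pickle; from h import *
d={n:vision.read_camera(n) for n in('scene','side','wrist')};pickle.dump(d,open('c6.pkl','wb'))
w=d['wrist']
im=np.zeros((600,800,3),np.uint8); im[:300,:480]=cv2.resize(w['image'],(480,300)); im[:300,480:]=cv2.resize(w['image'][150:270,256:384],(320,300),interpolation=2)
im[300:,:400]=cv2.resize(d['side']['image'][100:280,260:500],(400,300),interpolation=2)
im[300:,400:]=cv2.resize(d['scene']['image'][100:280,160:400],(400,300),interpolation=2)
cv2.imwrite('pics/w6.png',im[:,:,::-1])
E
```

```text
[ 0.5842 -0.1453  0.0708] [1.79887794e+02 4.39810649e-02 1.08444491e+02] 0.010475656842216774 [ 3.77245032  1.47908316 -0.48361108] [ 0.26756369 -1.04761021  0.02461003] 13.85
```

View pics/w6.png

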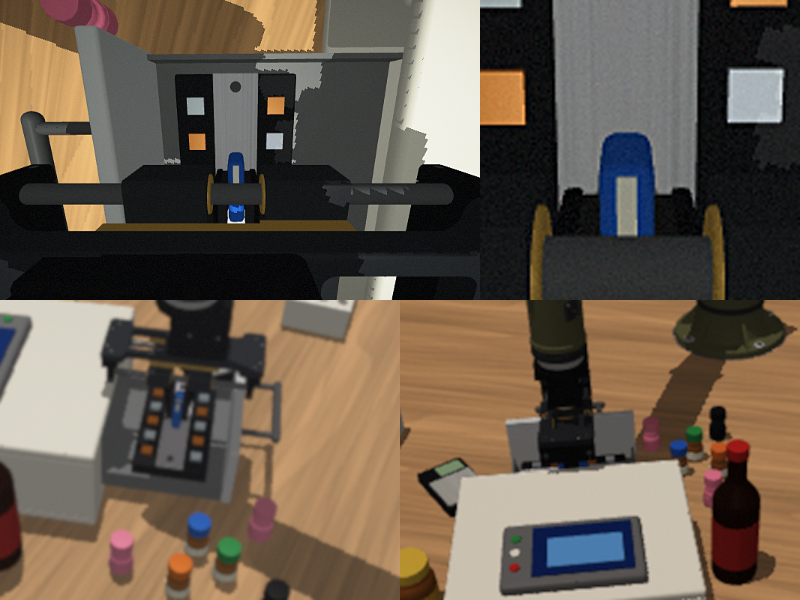

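The wing lies across the drawer and aligned with the clamp plate, the tick is toward the vials, and the vials and scale are undisturbed. A gentle outward pull will confirm the drawer is on its stop.

Call:
{"method": "drive_tool", "body": {
  "moves": [
    {"x": 0,"y": -1.5,"z": 0,"rx": 0,"ry": 0,"rz": 0,"fingers": 1},
    {"x": 0,"y": -3,"z": 0,"rx": 0,"ry": 0,"rz": 0,"fingers": 1},
    {"x": 0,"y": -3,"z": 0,"rx": 0,"ry": 0,"rz": 0,"fingers": 1},
    {"x": 0,"y": -3,"z": 0,"rx": 0,"ry": 0,"rz": 0,"fingers": 1}
  ]
}}

```text
time_s: 14.5
tool_pos: [0.584, -0.1453, 0.0709]
tool_rot: [179.5, 0.1, 108.5]
force: [12.4, 2.2, -7.8]
grip_width: 0.011
grasp_force: 35.0
```

```bash
python3 st.py
python3 - <<'E'
import pickle; from h import *
# tester yaw: wing-perpendicular check from long edges in the wrist view (angle from vertical, deg)
w=pickle.load(open('c6.pkl','rb'))['wrist'];g=cv2.cvtColor(w['image'],cv2.COLOR_RGB2GRAY)[95:225]
for l in cv2.createLineSegmentDetector().detect(g)[0][:,0]:
    v=l[2:]-l[:2]
    if np.hypot(*v)>40 and 230<l[0]<400: 
        a,b=[plane(w,(q[0],q[1]+95),.055) for q in(l[:2],l[2:])];u=(b-a)*np.sign(b[1]-a[1]);print(l.round(),np.degrees(np.arctan2(u[1],u[0])).round(2))
E
```

```text
[ 0.584  -0.1453  0.0709] [1.79535872e+02 8.45256604e-02 1.08500919e+02] 0.011002822582411595 [12.39699989  2.19031083 -7.84379598] [ 0.44229416 -2.86980171  0.03582227] 14.5
[393.  39. 389. 101.] 108.81
[283.   3. 287. 128.] 108.8
[342. 128. 344.   3.] 108.87
[346.   3. 394.   2.] 18.66
[240. 121. 232.   6.] 108.8
[389. 124. 438. 125.] 17.3
[236.   3. 281.   3.] 18.72
[342.   2. 284.   2.] 18.73
```

The TCP did not move under a 12 N pull, so the drawer is on its stop. The plate edges read 108.8° against the tool's 108.5°, so the wing is within 0.3° of a quarter turn off the seat. Handing in.

```bash
python3 -c "
from cell import workorder
print(workorder.sign_off())"
```

```text
the job is handed in; nothing more can be done
None
```

The job is handed in at about 14.5 s, with the drawer on its outer stop, the thumbscrew seated then backed off a quarter turn (within about 0.3° by measurement) and still gripped, and the vials and scale not touched.

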